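# Blank off the open vacuum nipples

### The job

Close each of the three open upright nipples with the solid steel blank of its own diameter, laid flat and centred on the mouth. The middle-sized blank is still down in the black seating jig: press the jig's eject lever to raise it, then take it. Leave the two open rings where they lie.

Things in the scene. Friction and masses are not known exactly. Their poses are not given: they have to be found in the camera images.
- blank_small_center (a point): Centre (half-way up) of the smallest blank: a plain solid steel disc with no hole, 34 mm in diameter, 18 mm thick; z is its axis, up. It lies flat on the bench.
- blank_medium_center (a point): Centre (half-way up) of the middle-sized blank: a plain solid steel disc with no hole, 46 mm in diameter, 18 mm thick; z is its axis, up. At the start it sits upright in the round pocket of the black seating jig (a 90 x 90 x 40 mm block), its top flush with the jig's top so that it cannot be gripped; the jig's lever lifts it.
- blank_large_center (a point): Centre (half-way up) of the largest blank: a plain solid steel disc with no hole, 60 mm in diameter, 18 mm thick; z is its axis, up. It lies flat on the bench.
- port_small_mouth (a point): Centre of the open mouth, level with the top face, of the smallest nipple: an upright steel tube fixed to the bench on a 72 mm round foot, with a top flange 34 mm in diameter and 16 mm thick, a 14 mm bore, mouth 60 mm above the bench. z is up. It never moves in a run.
- port_medium_mouth (a point): Centre of the open mouth, level with the top face, of the middle-sized nipple: an upright steel tube fixed to the bench on a 72 mm round foot, with a top flange 46 mm in diameter and 16 mm thick, a 24 mm bore, mouth 70 mm above the bench. z is up. It never moves in a run.
- port_large_mouth (a point): Centre of the open mouth, level with the top face, of the largest nipple: an upright steel tube fixed to the bench on a 72 mm round foot, with a top flange 60 mm in diameter and 16 mm thick, a 38 mm bore, mouth 80 mm above the bench. z is up. It never moves in a run.
- eject_lever (a joint): Eject lever of the seating jig, rad: 0 up (as at the start), 0.44 fully pressed. Pressing its pad down (8 to 12 N, downward travel about 32 mm) lifts the blank in the pocket straight up, 20 mm at full press, so that its underside then stands 2 mm above the jig's 40 mm high top. The lever is stiff: it stays where it is left and the blank stays up.
- lever_pad (a point): Middle of the top of the lever's round black rubber press pad, 28 mm across, at the end of a 75 mm steel arm; 49 mm above the bench at the start. The pad stands 130 mm from the pocket's axis, on the side towards the robot, and sinks as the lever is pressed.
- ring_a_center (a point): Centre (half-way up, in the empty hole) of an open steel ring lying on the bench, 46 mm outside, 28 mm hole, 18 mm thick. Not a blank; it is to stay where it lies.
- ring_b_center (a point): Centre (half-way up, in the empty hole) of an open steel ring lying on the bench, 60 mm outside, 40 mm hole, 18 mm thick. Not a blank; it is to stay where it lies.

How it is judged:
By the outcome, as a careful person would: the job done as asked, in the order asked, and still so for the second after the job is handed in, with the robot touching nothing.
It also fails if it takes over 96 s, if anything falls off the work surface, if the arm or the gripper's body presses on something with over 40 N, if the wrist force passes 120 N, or if a joint passes its speed limit or range.

### The arm

A 7-joint arm with a two-finger parallel gripper is mounted at the origin on the work surface. World frame = base frame: x ahead of the robot, y to its left, z up, the work surface at z = 0. Lengths are in m, angles in rad, forces in N, time in s.
With the tool pointing down it reaches from about 0.4 to 0.75 m from the base axis. Payload 19.5 kg.
Tool frame: the origin (TCP) lies on the centre line of the jaws, within the pads' length; the fingertips stand 25 mm ahead of it and the grasp point (between the pads) lies 6 mm ahead of it; z points along the fingers, y is the line along which they close (so a half turn about z gives the same grasp; the last joint's range is limited). The gripper opens to 85 mm and grips with 20 to 120 N. Pads are 22 mm wide; open, the fingers measure 114 mm over their backs; the gripper's body (76 mm by 85 mm) begins 54 mm behind the grasp point. The pads swing forward as they close: fully open they stand 13 mm farther back than shut.
Start: joints at [1.288, 0.707, -0.028, 1.485, 0.022, 0.951, -0.075], TCP at [0.137, -0.558, 0.256] pointing down, gripper open.
Joint ranges: [-2.71, 2.71], [-0.32, 2.16], [-1.57, 1.52], [0, 2.45], [-1.46, 4.6], [0, 2.02], [-2.83, 2.83]. Speed limits (rad/s): [1.89, 1.89, 2.57, 2.57, 3.01, 3.01, 3.01].

### API

Orientations are given as a 3x3 rotation matrix whose columns are the frame's x, y, z axes.
In Python, from plant import manip gives the robot as it stands.
- The arm moves only by the tool step_arm, never from a script. Its argument "steps" is a list of rows, each a list of 4 numbers: the shift along the tool's x, y, z each as a share of 40 mm, from -1 to 1, then the turn about the tool's z as a share of 0.15 rad, from -1 to 1. A call has 1 to 10 rows; each row shifts and turns the commanded pose from where the row before left it, along the tool's axes as they then stand; what a row does not reach is not made up. A row lasts 1/10 s, in which the tool goes at most 50 mm and 8.59 degrees, less where a joint would pass 70% of its speed; a pose out of reach is approached as far as the arm can. A call with a number of a shift or a turn outside -1 to 1 is refused whole. A call with a gripper value outside its range is refused whole. "fingers" is the closure in counts, from 0 (fully open) to 255 (shut), set as the call begins (left out, the last holds). The fingers move at their own pace and stop on an object; "squeeze" is the grip in N (left out, the last holds). Time passes only in rows, so rows that do not move let the fingers close. It gives the time, the measured TCP pose, the force, the opening and the grip force at its end, in the units of the state.
- manip.get_state(): the state, without advancing time (a new reading comes with each control period).
- manip.capture(name): name is "scene" or "top" or "wrist"; returns the picture (420x560x3 uint8, blue, green, red); there is no depth.
- manip.calibration(name): a dict with "fovy" (degrees; the focal length in pixels is half the picture's height over the tangent of half this angle, whatever the lens; pixels are square), "cx", "cy" (the principal point, pixels), "pose" (4x4, takes a point from camera to world coordinates). Camera axes: x right, y down, z forward; pixel columns grow to the right and rows downward; lengths in m; the calibration is good to about 2 mm. A picture is of the moment at which its call begins: read the wrist's pose just before it. calibration takes no time and is no camera call; for the wrist camera it gives the pose at the moment of the call.
- manip.sign_off(): hands the job in; it is judged then, once.
The state is a dict: "clock": time; "qpos": joint angles; "qd": joint speeds; "tau": joint torques, N m; "position": TCP position; "eef_rot": TCP orientation; "contact_force": force on the tool from outside, world axes, zero at the start; "ft_torque": the same for the moment, N m; "width": opening from 0.0 (shut) to 1.0 (fully open); "finger_force": force on a finger pad.
Only numpy, scipy, OpenCV 4.12 (cv2) and the standard library are available. Lean on these libraries where they do the work, as an engineer would, in place of code of your own. Each camera call takes 0.05 s, during which the arm holds its last target. There are 200 camera calls.

## Working session

There is one attempt and no reset: what is moved stays moved. The work goes in short steps, Python scripts to look and compute and a tool call to move; the robot and the scene stay as the last step left them, time stands still between calls to the robot, and variables do not carry over. Pictures are saved under pics/ and viewed, at most 14 in all, crops included, and the job is handed in when it is done.

Besides the shell and the picture viewer there is one more tool, called after "Emit:" as name([rows], argument=value, ...), one row to a line, values as JSON. step_arm: Moves the arm, as the interface text tells. Shift numbers are shares of 40 mm and turn numbers shares of 0.15 rad, none past 1 either way. Its arguments: {"type":"object","properties":{"steps":{"type":"array"},"fingers":{"type":"number"},"squeeze":{"type":"number"}},"required":["steps"]}

```bash
mkdir -p pics; ls; python3 - <<'E'
from plant import manip
import cv2,numpy as np
s=manip.get_state();print({k:np.round(v,3).tolist() for k,v in s.items()})
for n in("scene","top"):
    c=manip.calibration(n);print(n,c["fovy"],c["cx"],c["cy"],np.round(c["pose"],4).tolist(),[k for k in c])
    cv2.imwrite(f"pics/{n}0.png",cv2.resize(manip.capture(n),(800,600),interpolation=cv2.INTER_CUBIC))
E
```

```text
pics
{'clock': 0.0, 'qpos': [1.288, 0.707, -0.028, 1.485, 0.022, 0.951, -0.075], 'qd': [0.001, -0.0, 0.0, -0.0, -0.0, -0.0, -0.001], 'tau': [0.001, -88.321, 1.235, -23.617, 0.017, 0.006, -0.0], 'position': [0.137, -0.558, 0.256], 'eef_rot': [[0.971, 0.238, -0.0], [0.238, -0.971, 0.001], [-0.0, -0.001, -1.0]], 'contact_force': [0.188, -0.625, -0.271], 'ft_torque': [-0.005, 0.028, -0.02], 'finger_force': 0.0, 'width': 1.005}
scene 42.595440014655246 283.7297893204434 209.31203745381498 [[0.2102, 0.8181, -0.5353, 1.2755], [0.9777, -0.1767, 0.1139, -0.1449], [-0.0015, -0.5473, -0.8369, 1.2429], [0.0, 0.0, 0.0, 1.0]] ['fovy', 'cx', 'cy', 'pose']
top 45.0789383481975 280.9500377114677 207.8532335045912 [[-0.0205, -0.9936, 0.1107, 0.4373], [-0.9998, 0.0209, 0.0021, 0.0037], [-0.0044, -0.1106, -0.9939, 1.0469], [0.0, 0.0, 0.0, 1.0]] ['fovy', 'cx', 'cy', 'pose']
```

View pics/top0.png

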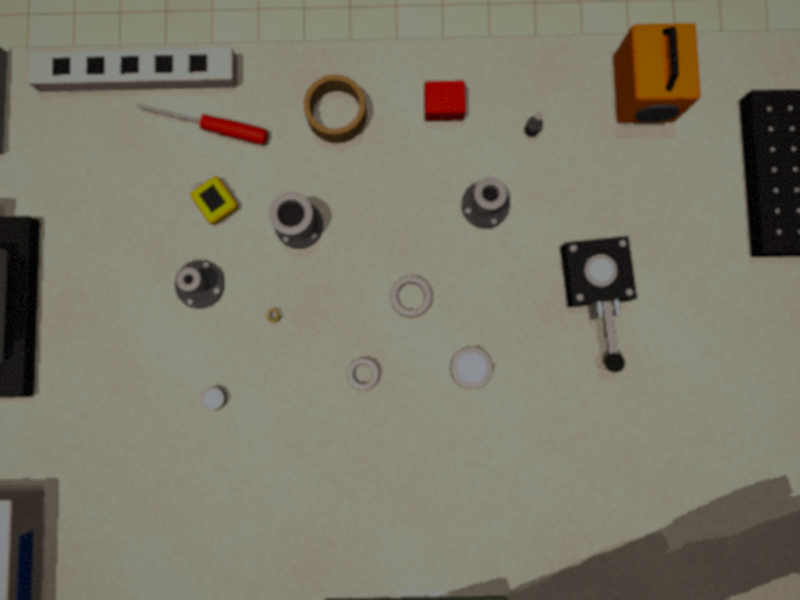

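View pics/scene0.png

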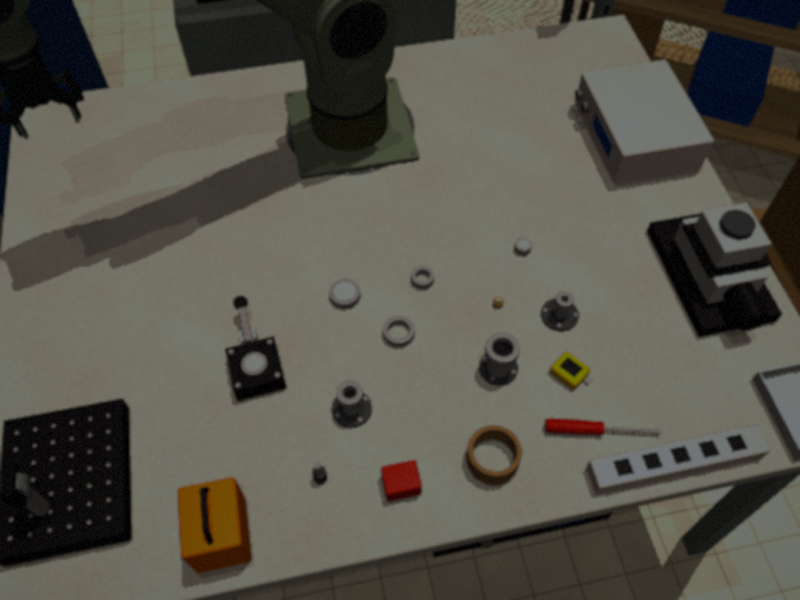

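The top view shows, in 800-px pixels: small blank (214,397), large blank (472,367), medium blank in the jig (601,270), pad (614,362). Mouths are small (188,279), medium (491,193) and large (291,214). Rings are at (363,373) and (411,296). The scene view agrees.

```bash
cat > h.py <<'E'
import numpy as np,cv2
from plant import manip
def ray(c,u,v,z):
    f=210/np.tan(np.radians(c["fovy"])/2); P=np.array(c["pose"])
    d=P[:3,:3]@[(u-c["cx"])/f,(v-c["cy"])/f,1]
    return P[:3,3]+d*(z-P[2,3])/d[2]
def proj(c,p):
    f=210/np.tan(np.radians(c["fovy"])/2); P=np.array(c["pose"])
    q=P[:3,:3].T@(np.array(p)-P[:3,3]); return np.array([c["cx"]+f*q[0]/q[2],c["cy"]+f*q[1]/q[2]])
E
python3 - <<'E'
from h import *
T={"bs":(214,397,.018),"bl":(472,367,.018),"bm":(601,270,.04),"pad":(614,362,.049),"ps":(188,279,.06),"pm":(491,193,.07),"pl":(291,214,.08),"ra":(363,373,.018),"rb":(411,296,.018)}
S={"bs":(523,244),"bl":(345,290),"bm":(254,363),"pad":(240,302),"ps":(564,299),"pm":(349,392),"pl":(502,346),"ra":(422,275),"rb":(399,329)}
ct,cs=manip.calibration("top"),manip.calibration("scene")
for k,(u,v,z) in T.items():
    print(k,ray(ct,u*.7-.15,v*.7-.15,z).round(4),ray(cs,S[k][0]*.7-.15,S[k][1]*.7-.15,z).round(4))
c=manip.calibration("wrist");s=manip.get_state()
R=s["eef_rot"];print(c["fovy"],c["cx"],c["cy"],(R.T@(c["pose"][:3,3]-s["position"])).round(4),(R.T@c["pose"][:3,:3]).round(3).tolist())
E
```

```text
bs [0.4156 0.2736 0.018 ] [0.4128 0.2784 0.018 ]
bl [ 0.4502 -0.0918  0.018 ] [ 0.4469 -0.0873  0.018 ]
bm [ 0.5819 -0.2753  0.04  ] [ 0.5814 -0.2721  0.04  ]
pad [ 0.4526 -0.2841  0.049 ] [ 0.4532 -0.2831  0.049 ]
ps [0.5785 0.2998 0.06  ] [0.5799 0.3005 0.06  ]
pm [ 0.6881 -0.1207  0.07  ] [ 0.6881 -0.118   0.07  ]
pl [0.6622 0.1542 0.08  ] [0.6619 0.1566 0.08  ]
ra [0.4449 0.0627 0.018 ] [0.4438 0.0648 0.018 ]
rb [ 0.5532 -0.0077  0.018 ] [ 0.554 -0.004  0.018]
69.07749630310022 275.04153485225805 211.16022312159163 [ 0.0766  0.0008 -0.1178] [[0.0, -0.953, -0.303], [1.0, 0.001, -0.001], [0.001, -0.303, 0.953]]
```

Emit:
step_arm([
  [0,0,0,0.8],
  [0,0,0,0.8],
  [0.7,-0.6,0,0],
  [0.7,-0.6,0,0],
  [0.7,-0.6,0,0],
  [0.7,-0.6,0,0],
  [0.7,-0.6,0,0],
  [0.7,-0.6,0,0],
  [0.7,-0.6,0,0],
  [0.7,-0.6,0,0],
], fingers=255, squeeze=40)

```text
clock: 1.1
position: [0.3619, -0.365, 0.2562]
eef_rot: [[1.0, 0.001, -0.0], [0.001, -1.0, 0.0], [-0.0, -0.0, -1.0]]
contact_force: [1.6, -0.6, 0.9]
width: -0.002
finger_force: 0.0
```

Emit:
step_arm([
  [0.75,-0.65,0.6,0],
  [0.75,-0.65,0.6,0],
  [0.75,-0.65,0.6,0],
  [0,0,0.2,0],
  [0,0,0,0],
])

```text
clock: 1.6
position: [0.4507, -0.2874, 0.1751]
eef_rot: [[1.0, 0.002, -0.002], [0.002, -1.0, 0.001], [-0.002, -0.001, -1.0]]
contact_force: [-0.1, -0.4, -0.4]
width: -0.0
finger_force: 0.0
```

```bash
cat >> h.py <<'E'
def shot(n):
    c=manip.calibration("wrist");s=manip.get_state();i=manip.capture("wrist")
    np.savez(f"pics/{n}.npz",pose=c["pose"],fovy=c["fovy"],cx=c["cx"],cy=c["cy"])
    cv2.imwrite(f"pics/{n}.png",cv2.resize(i,(800,600),interpolation=cv2.INTER_CUBIC))
    print(np.round(s["position"],4),np.round(s["contact_force"],1)); return i
def pt(n,u,v,z): return ray(np.load(f"pics/{n}.npz"),u*.7-.15,v*.7-.15,z).round(4)
E
python3 -c "
from h import *
shot('w1')"
```

```text
[ 0.4507 -0.2874  0.1751] [-0.1 -0.4 -0.4]
```

View pics/w1.png

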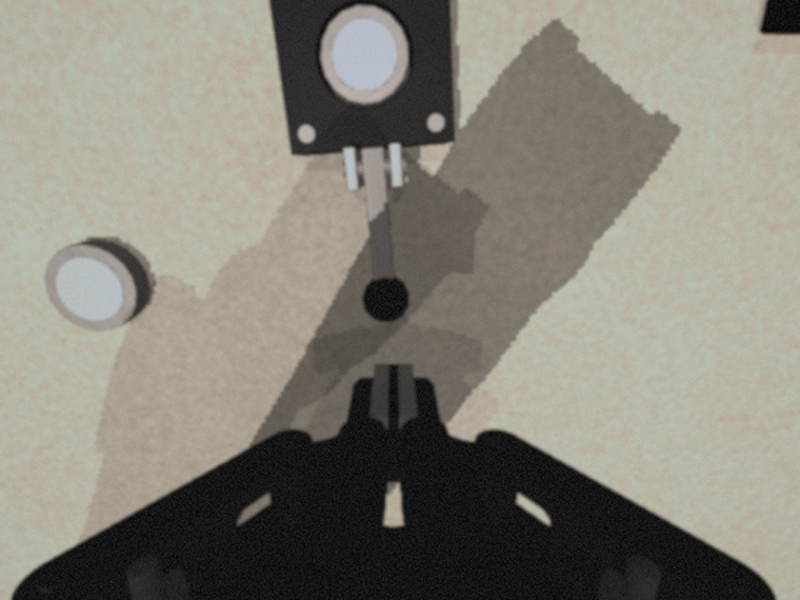

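The wrist view shows the pad at (385,299), medium blank at (365,54), and large blank's top at (91,287).

```bash
python3 -c "
from h import *
print(pt('w1',385,299,.049),pt('w1',365,54,.04),pt('w1',91,287,.018))"
```

```text
[ 0.4515 -0.2834  0.049 ] [ 0.5809 -0.2733  0.04  ] [ 0.4494 -0.09    0.018 ]
```

Emit:
step_arm([
  [0.02,-0.1,0.8,0],
  [0,0,0.8,0],
  [0,0,0.75,0],
  [0,0,0.15,0],
  [0,0,0.15,0],
  [0,0,0.15,0],
  [0,0,0.15,0],
  [0,0,0.1,0],
])

```text
clock: 2.45
position: [0.4518, -0.2849, 0.056]
eef_rot: [[1.0, -0.0, 0.001], [-0.0, -1.0, -0.001], [0.001, 0.001, -1.0]]
contact_force: [-1.7, 3.2, 9.1]
width: 0.004
finger_force: 4.4
```

Emit:
step_arm([
  [0,0,0.1,0],
  [0,0,0.1,0],
  [0,0,0.1,0],
  [0,0,0.05,0],
  [0,0,0,0],
])

```text
clock: 2.95
position: [0.4529, -0.2852, 0.0428]
eef_rot: [[1.0, 0.0, 0.004], [0.0, -1.0, -0.002], [0.004, 0.002, -1.0]]
contact_force: [0.5, 2.1, 16.8]
width: 0.001
finger_force: 7.1
```

Emit:
step_arm([
  [0,0,0.06,0],
  [0,0,0.06,0],
  [0,0,0,0],
])

```text
clock: 3.25
position: [0.4534, -0.2854, 0.041]
eef_rot: [[1.0, 0.0, 0.006], [0.0, -1.0, -0.003], [0.006, 0.003, -1.0]]
contact_force: [-10.9, 10.7, 86.1]
width: -0.002
finger_force: 40.8
```

Emit:
step_arm([
  [0,0,-0.3,0],
  [0,0,-0.8,0],
  [0,0,-0.9,0],
  [0,0,-0.9,0],
  [0.8,-0.1,-0.6,0],
  [0.8,-0.1,0,0],
  [0.8,-0.1,0,0],
  [0.8,0,0,0],
  [0,0,0,0],
], fingers=0)

```text
clock: 4.15
position: [0.5826, -0.2714, 0.1771]
eef_rot: [[1.0, 0.003, 0.003], [0.003, -1.0, -0.0], [0.003, 0.0, -1.0]]
contact_force: [-0.3, 1.2, -0.7]
width: 1.001
finger_force: 0.0
```

```bash
python3 -c "
from h import *
shot('w2')"
```

```text
[ 0.5826 -0.2714  0.1771] [-0.3  1.2 -0.7]
```

View pics/w2.png

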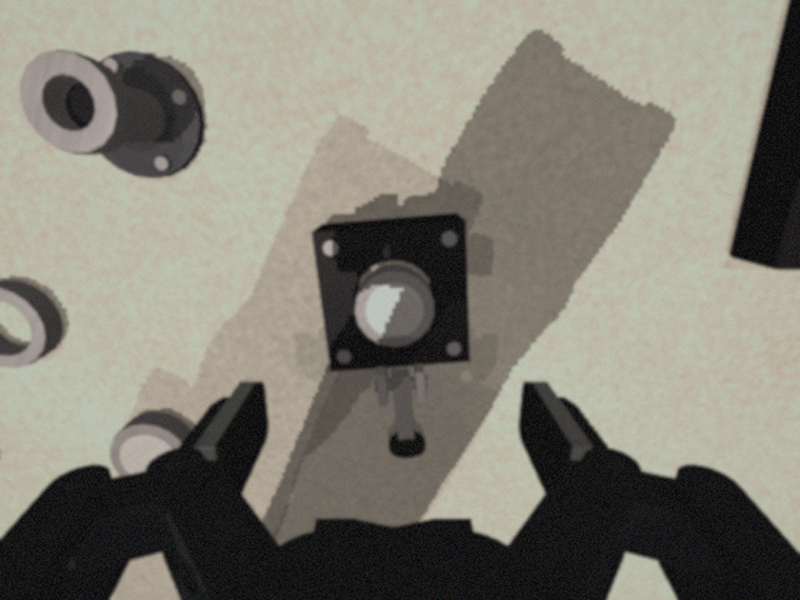

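The wrist view shows the blank raised, with its top face at (394,307). The medium nipple's mouth is at (69,102).

```bash
python3 -c "
from h import *
print(pt('w2',394,307,.06),pt('w2',69,102,.07))"
```

```text
[ 0.582  -0.2729  0.06  ] [ 0.6869 -0.1186  0.07  ]
```

Emit:
step_arm([
  [-0.02,0.04,0.8,0],
  [0,0,0.8,0],
  [0,0,0.6,0],
  [0,0,0.4,0],
  [0,0,0.17,0],
  [0,0,0,0],
  [0,0,0,0],
])

```text
clock: 4.9
position: [0.5793, -0.274, 0.066]
eef_rot: [[1.0, 0.001, 0.001], [0.001, -1.0, -0.001], [0.001, 0.001, -1.0]]
contact_force: [-0.4, -0.4, -0.0]
width: 1.003
finger_force: 0.0
```

Emit:
step_arm([
  [0,0,0,0],
  [0,0,0,0],
  [0,0,0,0],
  [0,0,0,0],
  [0,0,0,0],
  [0,0,0,0],
  [0,0,0,0],
  [0,0,0,0],
], fingers=255, squeeze=50)

```text
clock: 5.7
position: [0.5791, -0.2736, 0.0651]
eef_rot: [[1.0, 0.001, 0.001], [0.001, -1.0, 0.0], [0.001, -0.0, -1.0]]
contact_force: [-0.5, 1.3, 6.9]
width: 0.52
finger_force: 50.6
```

Emit:
step_arm([
  [0,0,-0.25,0],
  [0,0,-0.7,0],
  [0,0,-0.9,0],
  [0,0,-0.9,0],
  [0.4,-0.7,0,0],
  [0.4,-0.7,0,0],
  [0.4,-0.7,0,0],
  [0.3,-0.5,0,0],
  [0,0,0,0],
  [0,0,0,0],
])

```text
clock: 6.7
position: [0.6387, -0.1696, 0.175]
eef_rot: [[1.0, 0.001, -0.0], [0.001, -1.0, -0.0], [-0.0, 0.0, -1.0]]
contact_force: [-0.1, -1.1, -2.5]
width: 0.52
finger_force: 51.6
```

```bash
python3 -c "
from h import *
shot('w3')"
```

```text
[ 0.6387 -0.1696  0.175 ] [-0.1 -1.1 -2.5]
```

View pics/w3.png

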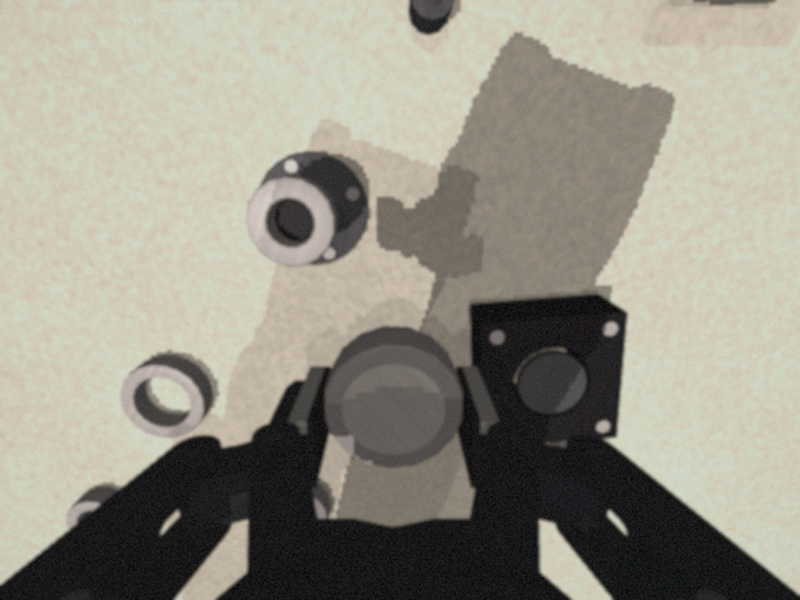

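The blank is held level, with its top face centred near (394,405). The medium mouth is at (291,221).

```bash
python3 -c "
from h import *
print(pt('w3',394,405,.17),pt('w3',325,405,.17),pt('w3',463,405,.17),pt('w3',394,466,.17),pt('w3',291,221,.07))"
```

```text
[ 0.6418 -0.1709  0.17  ] [ 0.6418 -0.1488  0.17  ] [ 0.6419 -0.1929  0.17  ] [ 0.6186 -0.1709  0.17  ] [ 0.6875 -0.1187  0.07  ]
```

Emit:
step_arm([
  [0.57,-0.64,0,0],
  [0.57,-0.65,0,0],
  [0,0,0.6,0],
  [0,0,0.6,0],
  [0,0,0.4,0],
  [0,0,0,0],
  [0,0,0,0],
])

```text
clock: 7.45
position: [0.6845, -0.1187, 0.1116]
eef_rot: [[1.0, -0.0, 0.001], [-0.0, -1.0, -0.0], [0.001, 0.0, -1.0]]
contact_force: [-0.5, -0.2, -2.8]
width: 0.514
finger_force: 51.8
```

```bash
python3 -c "
from h import *
shot('w4')
for n in('scene','top'):
    c=manip.calibration(n);i=manip.capture(n);u,v=proj(c,[.687,-.119,.09]).astype(int)
    cv2.imwrite(f'pics/c_{n}.png',cv2.resize(i[v-30:v+30,u-40:u+40],(400,300),interpolation=cv2.INTER_CUBIC))
a=cv2.resize(cv2.imread('pics/w4.png'),(400,300))
cv2.imwrite('pics/m4.png',np.hstack([cv2.resize(cv2.imread('pics/w4.png')[250:550,200:600],(400,300)),cv2.imread('pics/c_scene.png')]))"
```

```text
[ 0.6845 -0.1187  0.1116] [-0.5 -0.2 -2.8]
```

View pics/m4.png

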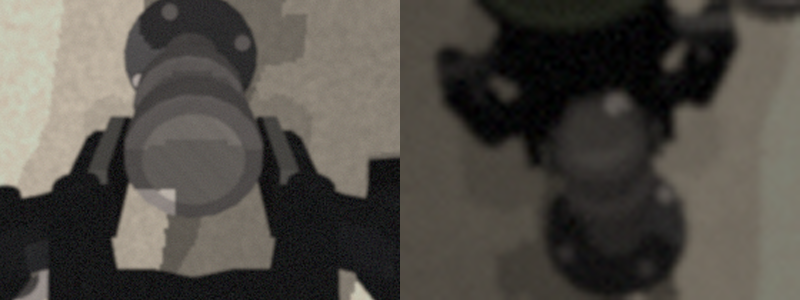

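Emit:
step_arm([
  [0,0,0.2,0],
  [0,0,0.15,0],
  [0,0,0.05,0],
  [0,0,0.03,0],
  [0,0,0,0],
])

```text
clock: 8.1
position: [0.6843, -0.1179, 0.0936]
eef_rot: [[1.0, 0.001, -0.0], [0.001, -1.0, 0.0], [-0.0, -0.0, -1.0]]
contact_force: [-1.8, 1.0, 0.5]
width: 0.519
finger_force: 51.9
```

Emit:
step_arm([
  [0,0,0.04,0],
  [0,0,0,0],
])

```text
clock: 8.3
position: [0.6844, -0.1179, 0.0935]
eef_rot: [[1.0, 0.001, 0.0], [0.001, -1.0, 0.0], [0.0, -0.0, -1.0]]
contact_force: [-11.5, 2.1, 23.3]
width: 0.514
finger_force: 54.3
```

Emit:
step_arm([
  [0,0,-0.03,0],
  [0,0,0,0],
])

```text
clock: 8.5
position: [0.6846, -0.118, 0.0936]
eef_rot: [[1.0, 0.001, 0.001], [0.001, -1.0, 0.0], [0.001, 0.0, -1.0]]
contact_force: [-4.4, 1.6, 8.6]
width: 0.517
finger_force: 52.7
```

Emit:
step_arm([
  [0,0,0,0],
  [0,0,0,0],
  [0,0,0,0],
  [0,0,0,0],
  [0,0,0,0],
  [0,0,-0.4,0],
  [0,0,-0.8,0],
  [0,0,-0.9,0],
  [0,0,0,0],
], fingers=0)

```text
clock: 9.4
position: [0.6862, -0.1185, 0.1832]
eef_rot: [[1.0, 0.001, 0.008], [0.001, -1.0, -0.001], [0.008, 0.001, -1.0]]
contact_force: [-0.2, -0.2, -0.5]
width: 0.997
finger_force: 0.0
```

```bash
python3 -c "
from h import *
shot('w5')"
```

```text
[ 0.6862 -0.1185  0.1832] [-0.2 -0.2 -0.5]
```

View pics/w5.png

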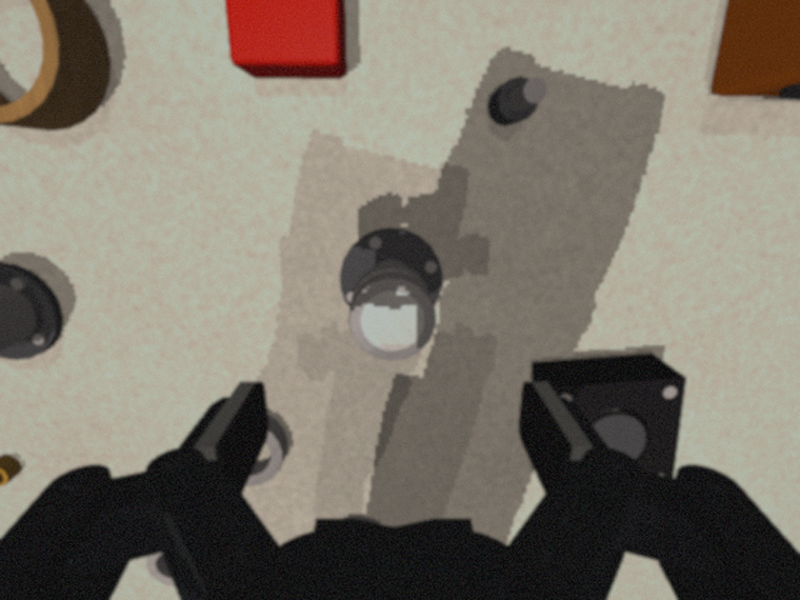

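The blank sits flat on the flange, with its top centred near (392,318) and spanning x 349–435.

```bash
python3 -c "
from h import *
print(pt('w5',392,318,.088),pt('w5',391,278,.006))
c=np.load('pics/w5.npz')
i=cv2.imread('pics/w5.png');cv2.imwrite('pics/w5c.png',cv2.resize(i[220:370,320:460],(560,600),interpolation=cv2.INTER_CUBIC))"
```

```text
[ 0.6872 -0.1189  0.088 ] [ 0.688 -0.118  0.006]
```

View pics/w5c.png

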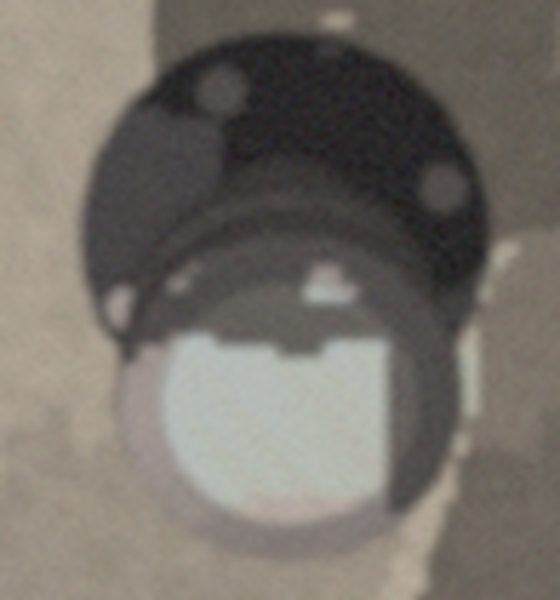

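The medium blank is centred to about 1 mm. Next is the large one.

Emit:
step_arm([
  [-0.8,-0.1,0,0],
  [-0.8,-0.1,0,0],
  [-0.8,-0.1,0,0],
  [-0.8,-0.1,0,0],
  [-0.8,-0.1,0,0],
  [-0.8,-0.1,0,0],
  [-0.8,-0.1,0,0],
  [-0.3,0,0,0],
  [0,0,0,0],
], fingers=0)

```text
clock: 10.35
position: [0.4473, -0.0902, 0.1775]
eef_rot: [[1.0, 0.0, -0.001], [0.0, -1.0, 0.0], [-0.001, -0.0, -1.0]]
contact_force: [0.3, -0.6, 0.1]
width: 0.998
finger_force: 0.0
```

Emit:
step_arm([
  [0.05,0,0.8,0],
  [0,0,0.8,0],
  [0,0,0.8,0],
  [0,0,0.7,0],
  [0,0,0.4,0],
  [0,0,0.2,0],
  [0,0,0.1,0],
  [0,0,0,0],
])

```text
clock: 11.15
position: [0.4507, -0.0901, 0.0252]
eef_rot: [[1.0, 0.001, 0.0], [0.001, -1.0, 0.0], [0.0, -0.0, -1.0]]
contact_force: [0.8, -0.0, 0.5]
width: 1.0
finger_force: 0.0
```

Emit:
step_arm([
  [0,0,0,0],
  [0,0,0,0],
  [0,0,0,0],
  [0,0,0,0],
  [0,0,0,0],
  [0,0,0,0],
], fingers=255, squeeze=60)

```text
clock: 11.75
position: [0.4507, -0.09, 0.0262]
eef_rot: [[1.0, 0.001, 0.001], [0.001, -1.0, 0.0], [0.001, -0.0, -1.0]]
contact_force: [-1.9, 1.8, 19.4]
width: 0.679
finger_force: 59.8
```

Emit:
step_arm([
  [0,0,-0.2,0],
  [0,0,-0.6,0],
  [0,0,-0.9,0],
  [0,0,-0.9,0],
  [0,0,-0.9,0],
  [0,0,-0.7,0],
  [0,0,0,0],
])

```text
clock: 12.45
position: [0.4512, -0.0902, 0.1964]
eef_rot: [[1.0, 0.001, 0.005], [0.001, -1.0, -0.001], [0.005, 0.001, -1.0]]
contact_force: [1.2, 0.2, -4.6]
width: 0.671
finger_force: 66.2
```

Emit:
step_arm([
  [0.3,-0.4,0,0],
  [0.6,-0.7,0,0],
  [0.6,-0.7,0,0],
  [0.6,-0.7,0,0],
  [0.6,-0.7,0,0],
  [0.6,-0.7,0,0],
  [0.5,-0.6,0,0],
  [0.2,-0.25,0,0],
  [0,0,0,0],
  [0,0,0,0],
])

```text
clock: 13.45
position: [0.6096, 0.0995, 0.1925]
eef_rot: [[1.0, 0.001, -0.001], [0.001, -1.0, -0.0], [-0.001, 0.0, -1.0]]
contact_force: [-0.6, -0.9, -2.6]
width: 0.677
finger_force: 65.9
```

```bash
python3 -c "
from h import *
shot('w6')"
```

```text
[0.6096 0.0995 0.1925] [-0.6 -0.9 -2.6]
```

View pics/w6.png

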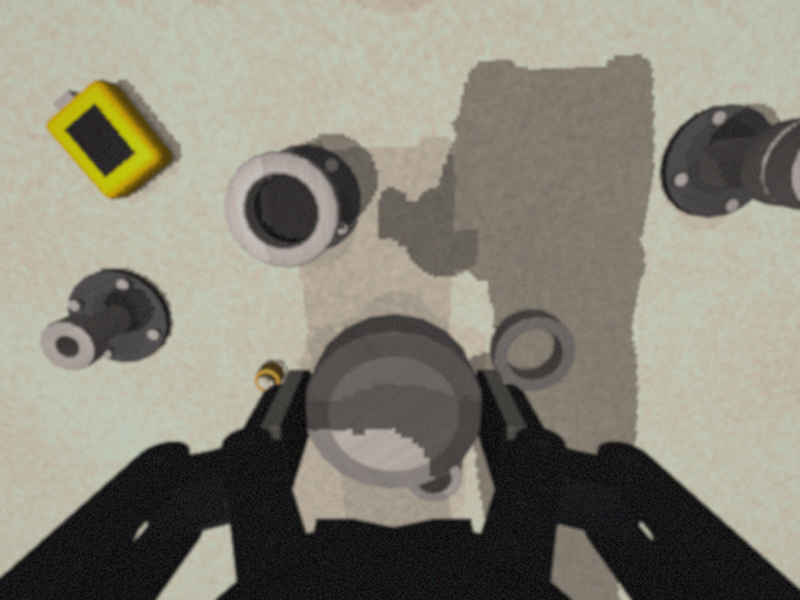

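The large blank is held, with its top centre at (394,410). The large mouth is at (283,209) and the small mouth at (68,345).

```bash
python3 -c "
from h import *
for z in(.1845,.18):print(pt('w6',394,410,z),pt('w6',307,410,z),pt('w6',482,410,z),pt('w6',394,489,z))
print(pt('w6',283,209,.08),pt('w6',68,345,.06))"
```

```text
[0.6092 0.0982 0.1845] [0.6091 0.1268 0.1845] [0.6092 0.0693 0.1845] [0.5776 0.0981 0.1845]
[0.6064 0.0982 0.18  ] [0.6064 0.1278 0.18  ] [0.6064 0.0682 0.18  ] [0.5737 0.0981 0.18  ]
[0.6636 0.1557 0.08  ] [0.5783 0.3008 0.06  ]
```

Emit:
step_arm([
  [0.68,-0.7,0,0],
  [0.68,-0.71,0,0],
  [0,0,0.6,0],
  [0,0,0.6,0],
  [0,0,0.45,0],
  [0,0,0,0],
  [0,0,0,0],
])

```text
clock: 14.2
position: [0.6647, 0.1558, 0.1278]
eef_rot: [[1.0, -0.0, 0.0], [-0.0, -1.0, -0.0], [0.0, 0.0, -1.0]]
contact_force: [0.4, -0.4, -2.5]
width: 0.675
finger_force: 65.8
```

Emit:
step_arm([
  [-0.02,0,0.25,0],
  [0,0,0.15,0],
  [0,0,0.08,0],
  [0,0,0.04,0],
  [0,0,0,0],
])

```text
clock: 14.7
position: [0.6638, 0.1564, 0.1065]
eef_rot: [[1.0, 0.001, 0.0], [0.001, -1.0, 0.0], [0.0, -0.0, -1.0]]
contact_force: [0.9, -0.6, -3.8]
width: 0.671
finger_force: 65.9
```

Emit:
step_arm([
  [0,0,0.04,0],
  [0,0,0,0],
])

```text
clock: 14.9
position: [0.6639, 0.1564, 0.1064]
eef_rot: [[1.0, 0.001, 0.001], [0.001, -1.0, 0.0], [0.001, -0.0, -1.0]]
contact_force: [-10.0, -1.8, 20.8]
width: 0.674
finger_force: 68.5
```

Contact made. Ease off slightly, release, rise.

Emit:
step_arm([
  [0,0,-0.03,0],
  [0,0,0,0],
])

```text
clock: 15.1
position: [0.664, 0.1565, 0.1064]
eef_rot: [[1.0, 0.001, 0.001], [0.001, -1.0, 0.0], [0.001, -0.0, -1.0]]
contact_force: [-2.6, -1.2, 6.3]
width: 0.671
finger_force: 67.0
```

Emit:
step_arm([
  [0,0,0,0],
  [0,0,0,0],
  [0,0,0,0],
  [0,0,0,0],
  [0,0,0,0],
  [0,0,-0.4,0],
  [0,0,-0.8,0],
  [0,0,-0.9,0],
  [0,0,0,0],
], fingers=0)

```text
clock: 16.0
position: [0.6655, 0.1566, 0.1959]
eef_rot: [[1.0, 0.001, 0.007], [0.001, -1.0, 0.002], [0.008, -0.002, -1.0]]
contact_force: [-0.6, 0.0, -0.5]
width: 1.0
finger_force: 0.0
```

```bash
python3 -c "
from h import *
shot('w7')"
```

```text
[0.6655 0.1566 0.1959] [-0.6  0.  -0.5]
```

View pics/w7.png

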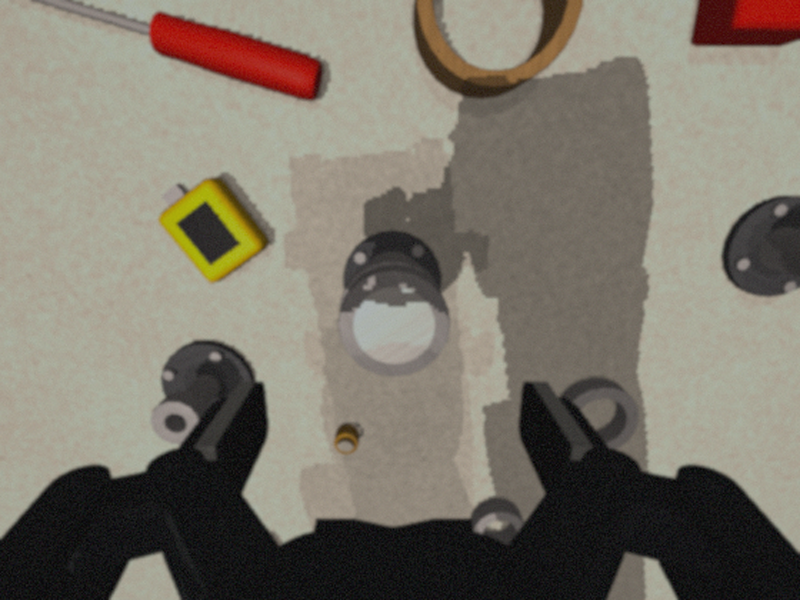

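The large blank lies flat on the mouth, with its top near (394,323) and the foot at (392,280). The small mouth is at (175,422).

```bash
python3 -c "
from h import *
print(pt('w7',394,323,.098),pt('w7',392,280,.006),pt('w7',175,422,.06))"
```

```text
[0.6628 0.1554 0.098 ] [0.6627 0.1569 0.006 ] [0.5783 0.3017 0.06  ]
```

Emit:
step_arm([
  [-0.78,-0.37,0,0],
  [-0.78,-0.37,0,0],
  [-0.78,-0.37,0,0],
  [-0.78,-0.37,0,0],
  [-0.78,-0.37,0,0],
  [-0.78,-0.37,0,0],
  [-0.78,-0.37,0,0],
  [-0.78,-0.37,0,0],
  [0,0,0,0],
  [0,0,0,0],
])

```text
clock: 17.05
position: [0.4139, 0.2749, 0.1902]
eef_rot: [[1.0, 0.002, 0.0], [0.002, -1.0, 0.0], [0.0, -0.0, -1.0]]
contact_force: [1.3, -0.0, 0.1]
width: 1.0
finger_force: 0.0
```

```bash
python3 -c "
from h import *
shot('w8')"
```

```text
[0.4139 0.2749 0.1902] [ 1.3 -0.   0.1]
```

View pics/w8.png

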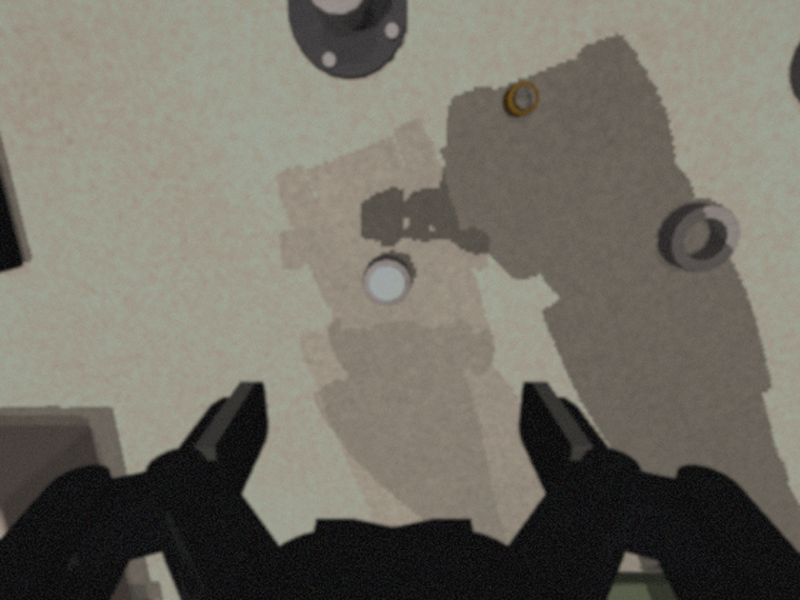

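The small blank's top is at (387,281).

```bash
python3 -c "
from h import *
print(pt('w8',387,281,.018))"
```

```text
[0.4136 0.2783 0.018 ]
```

Emit:
step_arm([
  [0,-0.08,0.8,0],
  [0,0,0.8,0],
  [0,0,0.8,0],
  [0,0,0.8,0],
  [0,0,0.5,0],
  [0,0,0.25,0],
  [0,0,0.08,0],
  [0,0,0,0],
])

```text
clock: 17.9
position: [0.4145, 0.2777, 0.0291]
eef_rot: [[1.0, 0.0, 0.0], [0.0, -1.0, 0.0], [0.0, -0.0, -1.0]]
contact_force: [0.4, -0.0, 0.8]
width: 0.998
finger_force: 0.0
```

Emit:
step_arm([
  [0,0,0,0],
  [0,0,0,0],
  [0,0,0,0],
  [0,0,0,0],
  [0,0,0,0],
  [0,0,0,0],
  [0,0,0,0],
  [0,0,0,0],
], fingers=255, squeeze=50)

```text
clock: 18.7
position: [0.4142, 0.278, 0.0294]
eef_rot: [[1.0, 0.001, 0.001], [0.001, -1.0, 0.001], [0.001, -0.001, -1.0]]
contact_force: [-1.3, 0.3, 13.0]
width: 0.375
finger_force: 48.4
```

Emit:
step_arm([
  [0,0,-0.2,0],
  [0,0,-0.6,0],
  [0,0,-0.9,0],
  [0,0,-0.9,0],
  [0,0,-0.9,0],
  [0.7,0.2,0,0],
  [0.8,0.2,0,0],
  [0.8,0.2,0,0],
  [0.6,0.1,0,0],
  [0,0,0,0],
])

```text
clock: 19.7
position: [0.5324, 0.2483, 0.1689]
eef_rot: [[1.0, -0.002, 0.002], [-0.002, -1.0, -0.001], [0.002, 0.001, -1.0]]
contact_force: [-0.4, -0.3, -1.8]
width: 0.37
finger_force: 50.0
```

Emit:
step_arm([
  [0,0,0,0],
])

```text
clock: 19.8
position: [0.5297, 0.2498, 0.1688]
eef_rot: [[1.0, 0.0, -0.001], [0.0, -1.0, -0.0], [-0.001, 0.0, -1.0]]
contact_force: [0.3, -0.1, -1.4]
width: 0.372
finger_force: 50.0
```

```bash
python3 -c "
from h import *
shot('w9')"
```

```text
[0.5297 0.2498 0.1688] [ 0.3 -0.1 -1.4]
```

View pics/w9.png

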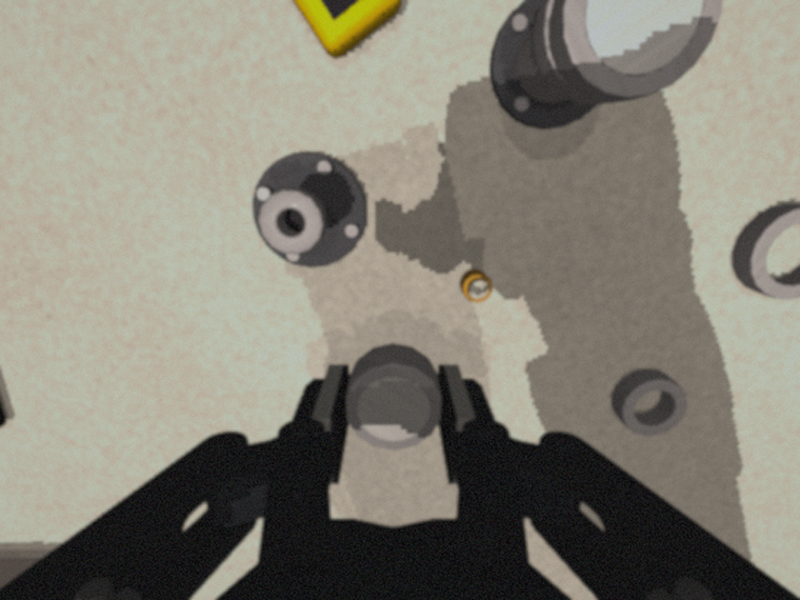

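The small blank is held with its top at about (394,407). The small mouth is at (292,222).

```bash
python3 -c "
from h import *
print(pt('w9',394,407,.157),pt('w9',291.7,222,.06),pt('w9',347,407,.157),pt('w9',441,407,.157))"
```

```text
[0.5281 0.2485 0.157 ] [0.5776 0.3012 0.06  ] [0.5281 0.2644 0.157 ] [0.5281 0.2326 0.157 ]
```

Emit:
step_arm([
  [0.61,-0.65,0,0],
  [0.62,-0.65,0,0],
  [0,0,0.6,0],
  [0,0,0.6,0],
  [0,0,0.3,0],
  [0,0,0,0],
  [0,0,0,0],
])

```text
clock: 20.55
position: [0.5793, 0.3022, 0.1098]
eef_rot: [[1.0, 0.001, 0.001], [0.001, -1.0, 0.001], [0.001, -0.001, -1.0]]
contact_force: [-1.3, -0.2, -0.2]
width: 0.367
finger_force: 50.1
```

Emit:
step_arm([
  [0,0.01,0.25,0],
  [0,0,0.15,0],
  [0,0,0.08,0],
  [0,0,0.03,0],
  [0,0,0,0],
])

```text
clock: 21.05
position: [0.5791, 0.3015, 0.0894]
eef_rot: [[1.0, 0.001, -0.0], [0.001, -1.0, 0.0], [-0.0, -0.0, -1.0]]
contact_force: [-8.0, -3.1, 19.9]
width: 0.371
finger_force: 52.1
```

Emit:
step_arm([
  [0,0,-0.025,0],
  [0,0,0,0],
])

```text
clock: 21.25
position: [0.5794, 0.3016, 0.0895]
eef_rot: [[1.0, 0.001, 0.0], [0.001, -1.0, 0.0], [0.0, -0.0, -1.0]]
contact_force: [-1.9, -0.4, 6.9]
width: 0.374
finger_force: 50.6
```

Emit:
step_arm([
  [0,0,0,0],
  [0,0,0,0],
  [0,0,0,0],
  [0,0,0,0],
  [0,0,0,0],
  [0,0,-0.4,0],
  [0,0,-0.8,0],
  [0,0,-0.9,0],
  [0,0,0,0],
], fingers=0)

```text
clock: 22.15
position: [0.5809, 0.3021, 0.179]
eef_rot: [[1.0, 0.001, 0.007], [0.001, -1.0, 0.003], [0.007, -0.003, -1.0]]
contact_force: [0.7, -0.6, -1.0]
width: 1.001
finger_force: 0.0
```

```bash
python3 -c "
from h import *
shot('wa')
t=manip.capture('top');cv2.imwrite('pics/topf.png',cv2.resize(t,(800,600)))
a=cv2.imread('pics/wa.png')[150:450,200:600];b=cv2.resize(t,(800,600))[150:450,150:650]
cv2.imwrite('pics/final.png',np.vstack([cv2.resize(a,(400,300)),cv2.resize(b,(400,240))]))"
```

```text
[0.5809 0.3021 0.179 ] [ 0.7 -0.6 -1. ]
```

View pics/final.png

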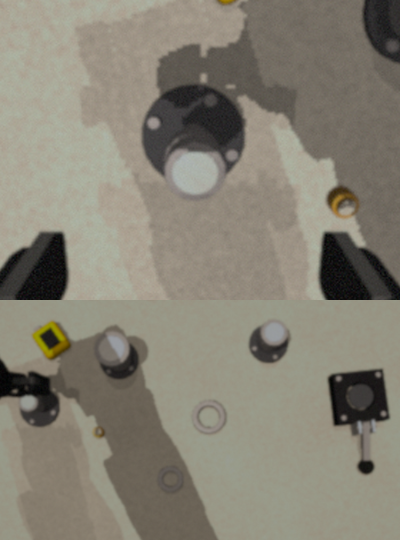

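The small blank sits flat, with its top at (395,320). The other two are capped and both rings are untouched.

```bash
python3 -c "
from h import *
print(pt('wa',395.5,320,.078),pt('wa',393,285,.006))
print(manip.sign_off())"
```

```text
[0.5787 0.3003 0.078 ] [0.5787 0.3019 0.006 ]
the job is handed in; nothing more can be done
None
```

All three nipples are closed with their own blanks, flat and centred to about 2 mm by the camera; the lever was pressed before the middle blank was taken, both rings were left in place, and the job was handed in at about 22 s.

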